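Coating check on a feeder deflector bar

ROBOT

A 7-joint arm with a two-finger parallel gripper is mounted at the origin on a cart in front of the work surface, level with it; the furniture and walls round the work are solid. World frame = base frame: x ahead of the robot, y to its left, z up, the work surface at z = 0. Lengths are in m, angles in rad, forces in N, time in s.
With the tool pointing down it reaches from about 0.425 to 0.925 m from the base axis. Payload 6.8 kg.
Tool frame: the origin (TCP) lies midway between the tips of the shut fingers; the grasp point (between the pads) lies 19 mm behind it; z points along the fingers, y is the line along which they close (so a half turn about z gives the same grasp; the last joint's range is limited). The gripper opens to 85 mm and grips with 20 to 120 N. Pads are 22 mm wide; open, the fingers measure 114 mm over their backs; the gripper's body (76 mm by 85 mm) begins 54 mm behind the grasp point. The pads swing forward as they close: fully open they stand 13 mm farther back than shut.
Start: joints at [1.143, 0.477, 0.022, 1.555, -0.011, 1.109, -0.083], TCP at [0.212, -0.641, 0.231] pointing down, gripper open.
Joint ranges: [-2.96, 2.96], [-0.34, 2.1], [-1.41, 1.46], [0.24, 2.44], [-1.37, 4.51], [0.17, 1.92], [-2.96, 2.96]. Speed limits (rad/s): [2.39, 2.39, 3.14, 3.14, 3.14, 3.14, 3.14].

INTERFACE

Orientations are given as a rotation vector (axis times angle).
In Python, from bench import status, vision, r gives the robot as it stands. The module is installed in compiled form; this text tells all that it offers.
- The arm moves only by the shell command python3 -m handwheel 'ROWS' [OPENING] [FORCE]. ROWS is JSON, a list of rows, each an object with "dp": the shift along the tool's x, y, z in m, a list of three; "delta_rot": the turn, a rotation vector about the tool's x, y, z in rad, a list of three. In form: [{"dp": [x, y, z], "delta_rot": [rx, ry, rz]}, ...]. A call has 1 to 12 rows; each row is the pose to reach, as a shift and turn from the pose commanded when the call began, along the tool's axes at that moment; what a row does not reach only later rows make up. A row lasts 1/8 s, in which the tool goes at most 62.5 mm and 10.7 degrees, less where a joint would pass 70% of its speed; a pose out of reach is approached as far as the arm can. A call with a gripper value outside its range is refused whole. OPENING is the opening, from 0 (shut) to 1 (fully open), set as the call begins (- or left out, the last holds). The fingers move at their own pace and stop on an object; FORCE is the grip in N (left out, the last holds). Time passes only in rows, so rows that repeat a pose let the fingers close. It gives the time, the measured TCP pose, the force, the opening and the grip force at its end, in the units of the state.
- status.get_obs(): the state, without advancing time (a new reading comes with each control period).
- vision.grab_frame(name): name is "scene" or "top" or "wrist"; returns a dict with "img" (480x640x3 uint8, blue, green, red), "fovy" (degrees; the focal length in pixels is half the picture's height over the tangent of half this angle, whatever the lens; pixels are square), "cx", "cy" (the principal point, pixels), "world_from_camera" (4x4, takes a point from camera to world coordinates). Camera axes: x right, y up, looking along -z (the intrinsics and any distortion apply to the point x, -y, -z); pixel columns grow to the right and rows downward; lengths in m; the calibration is good to about 2 mm. A picture is of the moment at which its call begins. There is no depth.
- r.hand_in(): hands the job in; it is judged then, once.
The state is a dict: "clock": time; "joints": joint angles; "qvel": joint speeds; "tau": joint torques, N m; "tcp_pos": TCP position; "orientation": TCP orientation; "contact_force": force on the tool from outside, world axes, zero at the start; "moment": the same for the moment, N m; "grip_width": finger opening in m; "gripper_force": force on a finger pad.
Only numpy, scipy, OpenCV 4.12 (cv2) and the standard library are available. Lean on these libraries where they do the work, as an engineer would, in place of code of your own. Each camera call takes 0.05 s, during which the arm holds its last target. There are 200 camera calls.

TASK

Check the green lining of the wedge-shaped deflector bar: first push the bar on its plate so that it sits hard against both rear stop buttons and the left end button. Then take the pen gauge from its stand and press its sprung tip gently, about half way in, inside the yellow painted ring, with the gauge square to the sloping face; finish while still holding it there, with the bar still against its stops, and leave the bottle, tin and spool alone.

Things in the scene. Friction and masses are not known exactly. Their poses are not given: they have to be found in the camera images.
- fixture: Grey locating plate, fixed to the bench, 150 (x) x 210 (y) mm, on feet, top 20 mm above the bench. Origin: centre of its underside; z up. Three round dark stop buttons, 12 mm in diameter, stand 18 mm above its top: two rear ones at x 55, y -35 and +40 mm, and the left end one at x 24, y 90 mm. A bar pushed home has its rear face at x 49 and its left end at y 84 mm.
- bar: Loose aluminium wedge with green top, 50 (x) x 130 (y) mm, about 0.4 kg. Origin: centre of its underside, which lies on the plate, 20 mm above the bench. Low front edge (-x) 14 mm high, rear face (+x) 32 mm; top slopes 20 degrees. Starts 15 to 35 mm short of the stops, up to 9 degrees askew. Pushed home: parallel to the plate, origin at x 24, y 19 mm of the plate.
- bar_rear_left (a point): Point on the bar's tall rear face, 60 mm to the bar's +y from the middle, 8 mm above the underside. Axes as the bar.
- bar_rear_right (a point): The same, 60 mm to the bar's -y.
- bar_left_end (a point): Middle of the bar's +y end face, 8 mm above the underside. Axes as the bar.
- spot (a point): Centre of the yellow painted ring (15 mm inside, 20 mm outside diameter) in the middle, midway between two dark screw holes, of the bar's sloping green face. Its z axis is the outward normal of that face (leaning 20 degrees from vertical towards the bar's -x), its y axis is the bar's y.
- gauge: Pen gauge, dark grey with orange bands, 140 mm, 0.16 kg. Origin: end of the relaxed tip; z along the gauge to its head. Brass sprung tip z 0 to 12 mm, steel nose (16 mm thick) to 40, square body 24 x 24 mm from 40 to 140: grasp it there across two flats. It starts upright, nose in the stand's hole, shoulder (z 40) on the stand's top, and lifts straight out.
- gauge_tip (a point): End of the brass tip (a 8 mm ball); moves with the tip. Axes as the gauge.
- gauge_plunger (a joint): How far the sprung tip is pushed into the gauge, in m: 0 = out, 0.008 = bottomed. The spring gives 1 N at the start of travel and 0.8 N more for every mm (about 4.2 N half way).
- stand: Gauge stand, fixed on the bench: black block 44 x 44 mm on a 58 x 58 x 6 mm steel base, 52 mm high over all, with an upright 19 mm square hole in the middle. Origin: centre of its underside; its x and y axes are those of the gauge's flats at the start.
- oil_bottle: Bystander: cream oil bottle with a red spout, 34 mm diameter, 107 mm high. Origin: centre of its underside.
- screw_tin: Bystander: round tin, 63 mm diameter, 36 mm high. Origin: centre of its underside.
- solder_spool: Bystander: blue and white wire spool, 59 mm diameter, 49 mm high. Origin: centre of its underside.
There are look-alikes about, which are no part of the job. Leave any pink look-alike of the gauge alone.

How it is judged:
By the outcome, as a careful person would: the job done as asked, in the order asked, and still so for the second after the job is handed in, while the arm keeps its last pose, push and grip.
It also fails if it takes over 64 s, if anything falls off the work surface, if the arm or the gripper's body presses on something with over 40 N, if the wrist force passes 120 N, or if a joint passes its speed limit or range.

## Working session

There is one attempt and no reset: what is moved stays moved. The work goes in short steps, Python scripts to look and compute and a shell command to move; the robot and the scene stay as the last step left them, time stands still between calls to the robot, and variables do not carry over. Pictures are saved under pics/ and viewed, at most 10 in all, crops included, and the job is handed in when it is done.

```bash
mkdir -p pics; cat > h.py <<'E'
import numpy as np, cv2
from scipy.spatial.transform import Rotation as R
from bench import status, vision, r
def grab(n):
    f=vision.grab_frame(n); f['img']=np.asarray(f['img']); return f
def foc(f): return 240/np.tan(np.radians(f['fovy'])/2)
def ray(f,u,v):
    T=np.asarray(f['world_from_camera']); k=foc(f)
    d=T[:3,:3]@np.array([(u-f['cx'])/k,-(v-f['cy'])/k,-1]); return T[:3,3],d
def onz(f,u,v,z):
    o,d=ray(f,u,v); return o+d*(z-o[2])/d[2]
def two(f,p,g,q):
    a,d=ray(f,*p); b,e=ray(g,*q)
    s=np.linalg.lstsq(np.c_[d,-e],b-a,rcond=None)[0]
    P,Q=a+s[0]*d,b+s[1]*e; return (P+Q)/2,np.linalg.norm(P-Q)
def proj(f,P):
    T=np.linalg.inv(np.asarray(f['world_from_camera'])); c=T[:3,:3]@np.asarray(P)+T[:3,3];k=foc(f)
    return f['cx']+k*c[0]/-c[2], f['cy']-k*c[1]/-c[2]
E
python3 - <<'E'
from h import *
import pickle
o=status.get_obs(); print(o)
d={}
for n in("scene","top","wrist"):
    f=grab(n); d[n]=f; cv2.imwrite(f'pics/{n}0.png',f['img']); print(n,{k:v for k,v in f.items() if k!='img'})
pickle.dump(d,open('f0.pkl','wb'))
E
```

```text
{'clock': 0.0, 'joints': array([ 1.14290316,  0.47780407,  0.02233409,  1.55644232, -0.01147271,
        1.10930037, -0.0831051 ]), 'qvel': array([-0.00023076,  0.00031559, -0.00111881,  0.00038386, -0.00079646,
       -0.00102872,  0.00081575]), 'tau': array([-3.94982235e-04, -5.96440566e+01,  1.60784326e+00, -2.81196749e+01,
        1.24492549e-02,  9.34429758e-03,  3.08708468e-05]), 'tcp_pos': array([ 0.21199701, -0.6402257 ,  0.23032681]), 'orientation': array([-3.09976099e+00, -4.99962559e-01,  6.99060152e-04]), 'contact_force': array([ 1.07564505, -0.23763961, -0.64638861]), 'moment': array([ 0.02713255, -0.02466982, -0.00173434]), 'gripper_force': 0.0, 'grip_width': 0.08555058522259693}
scene {'fovy': 53.02993833257555, 'cx': 319.50853939837447, 'cy': 229.70487430113036, 'world_from_camera': array([[ 0.62240612,  0.4570217 , -0.63540679, -0.00916916],
       [-0.78262472,  0.35255833, -0.51303136, -0.45692626],
       [-0.0104485 ,  0.81659892,  0.57711094,  0.62711365],
       [ 0.        ,  0.        ,  0.        ,  1.        ]])}
top {'fovy': 44.02339369240219, 'cx': 317.7066439062146, 'cy': 236.83372872710552, 'world_from_camera': array([[-1.92405325e-03,  9.83759312e-01, -1.79482349e-01,
         3.92682501e-01],
       [-9.99969823e-01, -5.41831201e-04,  7.74986345e-03,
         3.13860539e-02],
       [ 7.52675120e-03,  1.79491844e-01,  9.83730667e-01,
         1.29490283e+00],
       [ 0.00000000e+00,  0.00000000e+00,  0.00000000e+00,
         1.00000000e+00]])}
wrist {'fovy': 60.04886804069088, 'cx': 316.91579619934015, 'cy': 243.49587460455618, 'world_from_camera': array([[ 3.13624825e-01,  9.06797393e-01,  2.81705445e-01,
         2.83595368e-01],
       [-9.49546738e-01,  2.99717340e-01,  9.23607540e-02,
        -6.16271885e-01],
       [-6.79515571e-04, -2.96459111e-01,  9.55045304e-01,
         3.73138635e-01],
       [ 0.00000000e+00,  0.00000000e+00,  0.00000000e+00,
         1.00000000e+00]])}
```

View pics/scene0.png

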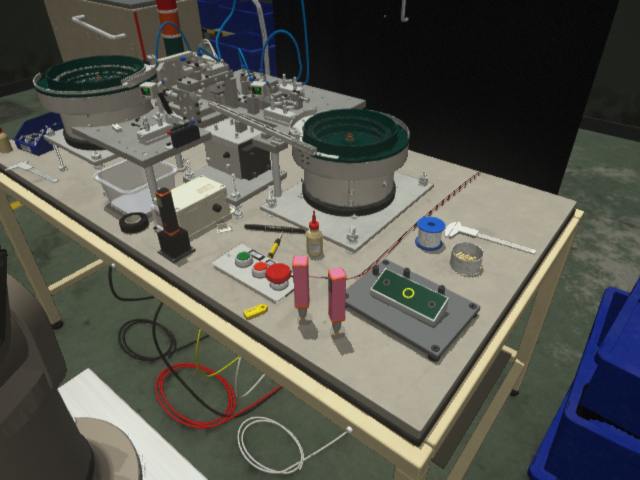

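View pics/top0.png

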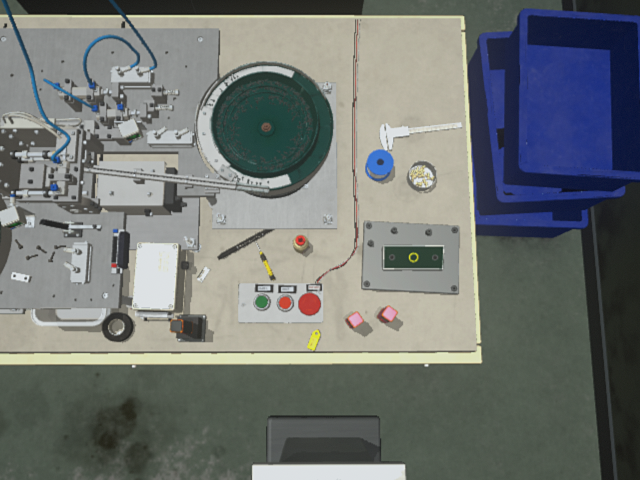

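Scene view: a dark gauge with orange bands stands at (168,222) in a black stand. There are two pink look-alikes at (302,285) and (337,297). The bar and ring are at (409,293), with the ring at (413,257) in top view. The bottle is at (315,238), the spool at (430,232) and the tin at (466,258). The dark one at (168,222) fits the description because it is dark grey with orange bands and sits in the black stand. I'll confirm it in a crop.

```bash
cat > m.py <<'E'
from h import *
import pickle
d=pickle.load(open('f0.pkl','rb')); t,s=d['top'],d['scene']
def blob(f,box,lo,hi):
    x0,y0,x1,y1=box; h=cv2.cvtColor(f['img'][y0:y1,x0:x1],cv2.COLOR_BGR2HSV)
    m=cv2.inRange(h,lo,hi); c=max(cv2.findContours(m,0,2)[0],key=cv2.contourArea)
    q=cv2.minAreaRect(c); return (q[0][0]+x0,q[0][1]+y0),q[1],q[2],cv2.contourArea(c)
ya,yb=(22,120,120),(38,255,255); ga,gb=(65,70,20),(95,255,255)
rt=blob(t,(375,235,455,280),ya,yb); rs=blob(s,(380,265,440,320),ya,yb); print(rt,rs,two(t,rt[0],s,rs[0]))
gt=blob(t,(370,235,455,280),ga,gb); print(gt,onz(t,*gt[0],.043))
for p in cv2.boxPoints((gt[0],gt[1],gt[2])): pass
a=cv2.resize(s['img'][170:270,130:230],(400,400),interpolation=2); b=cv2.resize(t['img'][300:350,160:210],(400,400),interpolation=2)
c=cv2.resize(t['img'][215:300,355:470],(400,296),interpolation=2);e=cv2.resize(s['img'][250:360,340:490],(400,293),interpolation=2)
cv2.imwrite('pics/crop1.png',cv2.resize(np.vstack([np.hstack([a,b]),np.hstack([c[:200],e[:200]])]),(800,600)))
E
python3 m.py
```

```text
((413.0, 257.0), (8.0, 10.0), 0.0, 61.5) ((408.0, 292.5), (9.0, 10.0), 90.0, 81.0) (array([ 0.57740229, -0.18188324,  0.04406832]), np.float64(0.0009866776502222864))
((422.5, 257.5), (19.0, 37.0), 90.0, 580.5) [ 0.57616207 -0.20191615  0.043     ]
```

View pics/crop1.png

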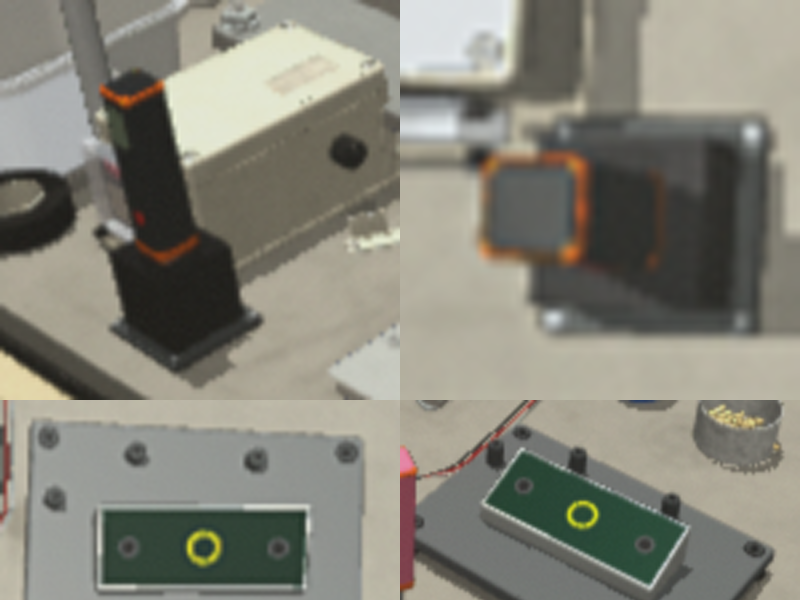

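The crop confirms it: the dark gauge with orange bands is the one in the black stand (scene crop centre about (168,222), top view head at (177,326)). Next I'll work out the first viewing move.

```bash
cat >> h.py <<'E'
def Rt(yaw,tilt=0):
    # tool x along yawed x, y = -yawed y, z down; tilt: tool z leans to yawed +x
    return (R.from_euler('z',yaw)*R.from_euler('y',-tilt)*R.from_euler('x',np.pi))
def go(P,Rg,obs=None):
    o=obs or status.get_obs(); A=R.from_rotvec(o['orientation'])
    dp=A.inv().apply(np.asarray(P)-o['tcp_pos']); dr=(A.inv()*Rg).as_rotvec()
    print('at',o['tcp_pos'].round(4),'dp',dp.round(4),'dr',dr.round(4),'F',o['contact_force'].round(1),'t',round(o['clock'],2)); return dp,dr
E
python3 - <<'E'
from h import *
import pickle
d=pickle.load(open('f0.pkl','rb')); t,s=d['top'],d['scene']
print('stand',onz(t,190.8,328,.006),'head',onz(t,177,325.8,.152))
for a in((177,318.8),(170.6,325)): print(onz(t,*a,.152))
o=status.get_obs();A=R.from_rotvec(o['orientation']);w=d['wrist']['world_from_camera']
print('cam in tool',A.inv().apply(w[:3,3]-o['tcp_pos']),A.inv().apply(-w[:3,2]))
print(Rt(0,.3).as_matrix())
go([.50,-.19,.25],Rt(-.05))
E
```

```text
stand [0.42936086 0.29363548 0.006     ] head [0.42938781 0.29028005 0.152     ]
[0.44258673 0.29081516 0.152     ]
[0.43091382 0.30249174 0.152     ]
cam in tool [ 0.07545935 -0.00057472 -0.14261258] [-2.96366457e-01  4.69408963e-04  9.55074187e-01]
[[ 9.55336489e-01 -3.61907875e-17  2.95520207e-01]
 [ 0.00000000e+00 -1.00000000e+00 -1.22464680e-16]
 [ 2.95520207e-01  1.16994977e-16 -9.55336489e-01]]
at [ 0.2121 -0.6404  0.2305] dp [ 0.4149 -0.337  -0.019 ] dr [-0.0014  0.0004  0.3698] F [0.3 0.2 0.3] t 0.15
```

```bash
python3 -m handwheel '[{"dp":[0.05,-0.04,-0.01],"delta_rot":[0,0,0.1]},{"dp":[0.415,-0.337,-0.02],"delta_rot":[0,0,0.37]},{"dp":[0.415,-0.337,-0.02],"delta_rot":[0,0,0.37]},{"dp":[0.415,-0.337,-0.02],"delta_rot":[0,0,0.37]},{"dp":[0.415,-0.337,-0.02],"delta_rot":[0,0,0.37]},{"dp":[0.415,-0.337,-0.02],"delta_rot":[0,0,0.37]},{"dp":[0.415,-0.337,-0.02],"delta_rot":[0,0,0.37]},{"dp":[0.415,-0.337,-0.02],"delta_rot":[0,0,0.37]},{"dp":[0.415,-0.337,-0.02],"delta_rot":[0,0,0.37]},{"dp":[0.415,-0.337,-0.02],"delta_rot":[0,0,0.37]},{"dp":[0.415,-0.337,-0.02],"delta_rot":[0,0,0.37]},{"dp":[0.415,-0.337,-0.02],"delta_rot":[0,0,0.37]}]' 0 20
python3 - <<'E'
from h import *
import pickle
f=grab('wrist'); pickle.dump(f,open('w1.pkl','wb')); cv2.imwrite('pics/w1.png',f['img'])
go([.50,-.19,.25],Rt(-.05))
E
```

```text
clock: 1.65
tcp_pos: [0.4993, -0.192, 0.2511]
orientation: [3.14, -0.083, -0.001]
contact_force: [-0.6, -1.0, 0.0]
grip_width: 0.0002
gripper_force: 0.0
at [ 0.4995 -0.1919  0.2512] dp [ 0.0004 -0.0019  0.0012] dr [ 0.0004  0.0004 -0.0028] F [-0.9 -0.7 -0.1] t 1.7
```

View pics/w1.png

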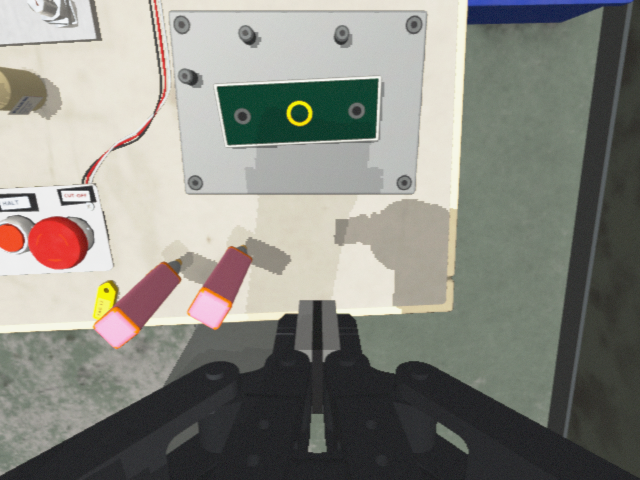

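Wrist view: the plate spans (170-427, 10-193). Button tops are at about (246,33), (342,32) and (186,75). The green face spans (216-380, 77-147) with the ring at (299,113), and the pink look-alikes stand near the plate at the lower left.

```bash
cat > plate.py <<'E'
from h import *
import sys
def quad(m):
    c=max(cv2.findContours(m,0,2)[0],key=cv2.contourArea); h=cv2.convexHull(c)
    e=0.01*cv2.arcLength(h,True)
    while True:
        q=cv2.approxPolyDP(h,e,True)
        if len(q)<=4: return q[:,0].astype(float),cv2.contourArea(c)
        e*=1.1
def bar(f,yaw0=None):
    h=cv2.cvtColor(f['img'],cv2.COLOR_BGR2HSV)
    y=cv2.inRange(h,(22,120,120),(38,255,255)); n,l,st,ce=cv2.connectedComponentsWithStats(y)
    g=cv2.inRange(h,(70,90,20),(95,255,255)); q,a=quad(cv2.morphologyEx(g,3,np.ones((9,9))))
    ce=min((ce[i] for i in range(1,n) if st[i,4]>20),key=lambda c:np.linalg.norm(c-q.mean(0)))
    ring=onz(f,*ce,.043)
    # face plane through ring: z= .043+tan20*(x-xr) along plate x
    yaw=yaw0 if yaw0 is not None else -.05
    nrm=np.array([-np.sin(.349)*np.cos(yaw),-np.sin(.349)*np.sin(yaw),np.cos(.349)])
    P=[]
    for u in q:
        o,d=ray(f,*u); P.append(o+d*((ring-o)@nrm)/(d@nrm))
    P=np.array(P); i=np.argsort(P[:,1]); rgt,lft=P[i[:2]],P[i[2:]]
    front=lambda s:s[np.argmin(s[:,0])]; back=lambda s:s[np.argmax(s[:,0])]
    yw=lambda a,b:np.arctan2(-(a-b)[0],(a-b)[1])
    return ring,P,yw(front(lft),front(rgt)),yw(back(lft),back(rgt)),q
E
python3 - <<'E'
from plate import *
import pickle
f=pickle.load(open('w1.pkl','rb'))
ring,P,a,b,q=bar(f); print('ring',ring.round(4),'\n',P.round(4),'bar yaw',a,b,'mean',P.mean(0).round(4))
h=cv2.cvtColor(f['img'],cv2.COLOR_BGR2HSV)
roi=f['img'][0:205,160:440]; hh=h[0:205,160:440]
m=cv2.inRange(hh,(0,0,90),(180,40,175)); m=cv2.morphologyEx(m,2,np.ones((5,5)))
qp,ar=quad(m); qp+= [160,0]; print(qp,ar)
W=np.array([onz(f,*u,.02) for u in qp]); print(W.round(4)); print('sides',[np.linalg.norm(W[i]-W[i-1]).round(4) for i in range(4)],'mid',W.mean(0))
B=np.array([onz(f,*u,.038) for u in ((246,33),(342,32),(186,75))]); print('btn',B.round(4))
S=np.array([onz(f,*u,.02) for u in((182,25),(415,25),(196,182),(405,182))]);print('scr',S.round(4),S.mean(0))
import pickle; d=pickle.load(open('f0.pkl','rb')); t,s=d['top'],d['scene']
print('pink base',onz(s,305,322,0),onz(s,339,334,0),'head',onz(f,116,330,.14),onz(f,210,308,.14), two(t,(355,320.5),s,(300,262))[0],two(t,(388,314.5),s,(337,272))[0])
cv2.imwrite('pics/c2.png',cv2.resize(f['img'][0:205,160:440],None,fx=2.8,fy=2.8,interpolation=2))
E
```

```text
ring [ 0.5767 -0.1817  0.043 ] 
 [[ 0.5982 -0.2435  0.0519]
 [ 0.5542 -0.2419  0.0359]
 [ 0.5558 -0.12    0.0343]
 [ 0.5991 -0.1205  0.0501]] bar yaw -0.012911471723161625 -0.00771245987218766 mean [ 0.5768 -0.1815  0.0431]
[[379. 194.]
 [248. 194.]
 [291. 144.]
 [368. 141.]] 5288.5
[[ 0.5027 -0.2487  0.02  ]
 [ 0.5091 -0.1298  0.02  ]
 [ 0.5512 -0.172   0.02  ]
 [ 0.5501 -0.2396  0.02  ]]
sides [np.float64(0.0483), np.float64(0.1191), np.float64(0.0596), np.float64(0.0675)] mid [ 0.52828721 -0.19754032  0.02      ]
btn [[ 0.6378 -0.1444  0.038 ]
 [ 0.6346 -0.2187  0.038 ]
 [ 0.6103 -0.0935  0.038 ]]
scr [[ 0.6496 -0.0907  0.02  ]
 [ 0.6396 -0.2792  0.02  ]
 [ 0.5225 -0.0842  0.02  ]
 [ 0.5124 -0.2722  0.02  ]] [ 0.58102314 -0.18157989  0.02      ]
pink base [ 0.44308102 -0.05593912  0.        ] [ 0.45751462 -0.12043651  0.        ] head [ 0.4415424  -0.05115701  0.14      ] [ 0.45448982 -0.11743673  0.14      ] [ 0.44050657 -0.05063313  0.13584065] [ 0.45234995 -0.1151268   0.14008917]
```

View pics/c2.png

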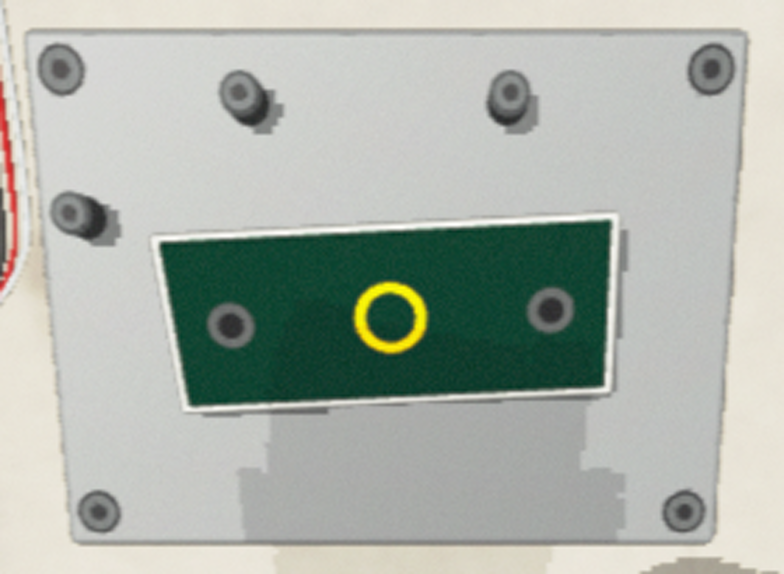

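The plate is at about (0.581,-0.1815) with yaw -0.053, and the button positions agree within 1 mm. The ring sits at plate (-4,0) mm, so the bar needs about +28 mm in x and +19 mm in y. I'll push from the front first, with the fingers half open for two contacts.

```bash
cat >> h.py <<'E'
C=np.array([.5811,-.1815]);YAW=-.053
def pw(px,py,z):
    c,s=np.cos(YAW),np.sin(YAW); return np.array([C[0]+(c*px-s*py)/1e3,C[1]+(s*px+c*py)/1e3,z])
def wp(P):
    c,s=np.cos(YAW),np.sin(YAW); d=(np.asarray(P)[:2]-C)*1e3; return np.array([c*d[0]+s*d[1],-s*d[0]+c*d[1]])
E
python3 - <<'E'
from h import *
go(pw(-54,-10,.023),Rt(YAW))
E
```

```text
at [ 0.4995 -0.1919  0.2512] dp [ 0.027  -0.0048  0.2282] dr [0.0004 0.0004 0.0002] F [-0.9 -0.7 -0.1] t 1.7
```

```bash
python3 -m handwheel '[{"dp":[0.027,-0.005,0.03],"delta_rot":[0,0,0]},{"dp":[0.027,-0.005,0.09],"delta_rot":[0,0,0]},{"dp":[0.027,-0.005,0.15],"delta_rot":[0,0,0]},{"dp":[0.027,-0.005,0.2],"delta_rot":[0,0,0]},{"dp":[0.027,-0.005,0.22],"delta_rot":[0,0,0]},{"dp":[0.027,-0.005,0.227],"delta_rot":[0,0,0]},{"dp":[0.027,-0.005,0.227],"delta_rot":[0,0,0]}]' 0.45 20
python3 - <<'E'
from h import *
import pickle
f=grab('wrist'); pickle.dump(f,open('w2.pkl','wb')); cv2.imwrite('pics/w2.png',f['img'])
o=status.get_obs(); print(wp(o['tcp_pos']),o['grip_width'])
go(pw(-12,-10,.023),Rt(YAW))
E
```

```text
clock: 2.58
tcp_pos: [0.5276, -0.1874, 0.0246]
orientation: [3.14, -0.08, 0.0]
contact_force: [0.3, -0.1, 0.6]
grip_width: 0.0382
gripper_force: 0.0
[-52.6556629   -8.69374627] 0.03880772329359599
at [ 0.5281 -0.1874  0.0252] dp [0.0406 0.0014 0.0023] dr [ 0.0005 -0.0014  0.0021] F [-0.2  1.3  0.9] t 2.62
```

View pics/w2.png

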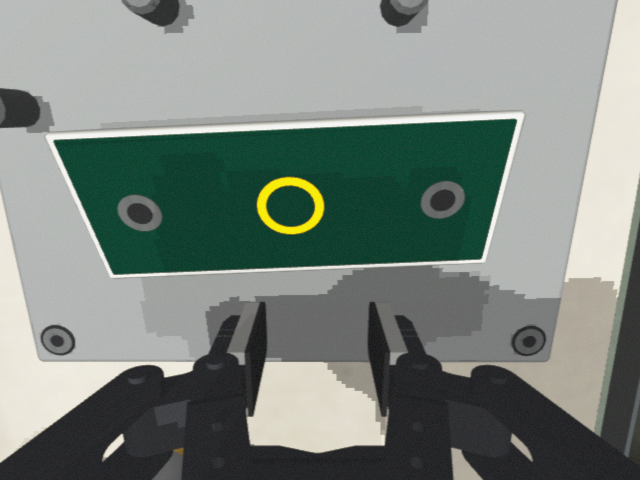

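The wrist view shows both fingers (240-390, 305-410) in front of the bar's low edge, straddling the ring at (290,205). Pushing now.

```bash
python3 -m handwheel '[{"dp":[0.008,0.001,0.002],"delta_rot":[0,0,0]},{"dp":[0.013,0.001,0.002],"delta_rot":[0,0,0]},{"dp":[0.018,0.001,0.002],"delta_rot":[0,0,0]},{"dp":[0.022,0.001,0.002],"delta_rot":[0,0,0]},{"dp":[0.026,0.001,0.002],"delta_rot":[0,0,0]},{"dp":[0.03,0.001,0.002],"delta_rot":[0,0,0]},{"dp":[0.034,0.001,0.002],"delta_rot":[0,0,0]},{"dp":[0.038,0.001,0.002],"delta_rot":[0,0,0]},{"dp":[0.038,0.001,0.002],"delta_rot":[0,0,0]}]'
python3 - <<'E'
from h import *
o=status.get_obs(); print(wp(o['tcp_pos'])); go(pw(-12,-10,.023),Rt(YAW))
E
python3 -m handwheel '[{"dp":[0.002,0,0],"delta_rot":[0,0,0]},{"dp":[0.003,0,0],"delta_rot":[0,0,0]},{"dp":[0.003,0,0],"delta_rot":[0,0,0]}]'
```

```text
clock: 3.75
tcp_pos: [0.5664, -0.1897, 0.0223]
orientation: [3.141, -0.079, 0.003]
contact_force: [0.2, -0.6, -1.6]
grip_width: 0.0382
gripper_force: 0.2
[-14.20054924  -8.96515282]
at [ 0.5664 -0.1897  0.0223] dp [ 0.0022  0.001  -0.0006] dr [ 0.     -0.0018  0.0029] F [ 0.2 -0.6 -1.6] t 3.75
clock: 4.12
tcp_pos: [0.5683, -0.1898, 0.0223]
orientation: [3.141, -0.079, 0.0]
contact_force: [-3.1, 0.2, 1.8]
grip_width: 0.0384
gripper_force: 1.5
```

```bash
python3 -m handwheel '[{"dp":[0.001,0,0],"delta_rot":[0,0,0]},{"dp":[0.002,0,0],"delta_rot":[0,0,0]},{"dp":[0.002,0,0],"delta_rot":[0,0,0]}]'; python3 -m handwheel '[{"dp":[0.001,0,0],"delta_rot":[0,0,0]},{"dp":[0.002,0,0],"delta_rot":[0,0,0]},{"dp":[0.002,0,0],"delta_rot":[0,0,0]}]'
python3 - <<'E'
from plate import *
f=grab('wrist');ring,P,a,b,q=bar(f,YAW); print(wp(ring),a-YAW,b-YAW); o=status.get_obs(); print(wp(o['tcp_pos']),o['contact_force'])
f=grab('top');ring,P,a,b,q=bar(f,YAW); print(wp(ring),a-YAW,b-YAW)
E
```

```text
clock: 4.5
tcp_pos: [0.5692, -0.1899, 0.0222]
orientation: [-3.14, 0.079, 0.004]
contact_force: [-6.5, 1.0, 5.0]
grip_width: 0.0386
gripper_force: 3.2
clock: 4.88
tcp_pos: [0.5693, -0.1899, 0.0218]
orientation: [-3.14, 0.08, 0.01]
contact_force: [-10.8, 1.0, 8.4]
grip_width: 0.0381
gripper_force: 5.3
[24.49350872 -0.67173948] 0.0011687413806285019 0.0036948141748218144
[-11.31099555  -9.04531385] [-9.59847554  0.6158534   7.44182897]
[-42.85206252 307.6139501 ] 0.9042830695120897 0.643989162467611
```

```bash
python3 -m handwheel '[{"dp":[-0.012,0,0],"delta_rot":[0,0,0]},{"dp":[-0.024,0,0],"delta_rot":[0,0,0]},{"dp":[-0.024,0,-0.055],"delta_rot":[0,0,0]},{"dp":[-0.024,0,-0.08],"delta_rot":[0,0,0]},{"dp":[-0.024,0,-0.08],"delta_rot":[0,0,0]}]' 0 20
python3 - <<'E'
from h import *
go(pw(24,-88,.1),Rt(YAW));go(pw(24,-88,.030),Rt(YAW))
E
```

```text
clock: 5.6
tcp_pos: [0.5501, -0.1894, 0.1048]
orientation: [3.139, -0.079, 0.009]
contact_force: [0.9, 0.8, 0.2]
grip_width: 0.0
gripper_force: 0.0
at [ 0.5501 -0.1894  0.1048] dp [0.0543 0.0786 0.0052] dr [ 0.0012 -0.0058  0.0026] F [0.9 0.8 0.2] t 5.6
at [ 0.5501 -0.1894  0.1048] dp [0.0539 0.0786 0.0752] dr [ 0.0012 -0.0058  0.0026] F [0.9 0.8 0.2] t 5.6
```

```bash
python3 -m handwheel '[{"dp":[0.03,0.045,0],"delta_rot":[0,-0.004,0.003]},{"dp":[0.054,0.079,0],"delta_rot":[0,-0.004,0.003]},{"dp":[0.054,0.079,0.03],"delta_rot":[0,-0.004,0.003]},{"dp":[0.054,0.079,0.07],"delta_rot":[0,-0.004,0.003]},{"dp":[0.054,0.079,0.075],"delta_rot":[0,-0.004,0.003]},{"dp":[0.054,0.079,0.075],"delta_rot":[0,-0.004,0.003]}]'
python3 - <<'E'
from h import *
o=status.get_obs(); print(wp(o['tcp_pos'])); go(pw(24,-55,.030),Rt(YAW))
E
python3 -m handwheel '[{"dp":[0,-0.008,0],"delta_rot":[0,0,0]},{"dp":[0,-0.013,0],"delta_rot":[0,0,0]},{"dp":[0,-0.017,0],"delta_rot":[0,0,0]},{"dp":[0,-0.02,0],"delta_rot":[0,0,0]},{"dp":[0,-0.023,0],"delta_rot":[0,0,0]},{"dp":[0,-0.026,0],"delta_rot":[0,0,0]},{"dp":[0,-0.029,0],"delta_rot":[0,0,0]},{"dp":[0,-0.029,0],"delta_rot":[0,0,0]}]'
python3 - <<'E'
from h import *
o=status.get_obs(); print(wp(o['tcp_pos']),o['contact_force'])
E
```

```text
clock: 6.35
tcp_pos: [0.5983, -0.2702, 0.0272]
orientation: [-3.14, 0.083, 0.007]
contact_force: [-0.4, -1.1, 0.1]
grip_width: -0.0004
gripper_force: 0.0
[ 21.84270477 -87.71515872]
at [ 0.5983 -0.2702  0.0272] dp [ 0.0021 -0.0327 -0.0028] dr [-0.0002  0.0045 -0.    ] F [-0.4 -1.1  0.1] t 6.35
clock: 7.35
tcp_pos: [0.5999, -0.2411, 0.0272]
orientation: [-3.14, 0.083, 0.007]
contact_force: [-0.4, -3.2, 2.7]
grip_width: -0.0003
gripper_force: 1.8
[ 21.88886656 -58.55286226] [-0.3917387  -3.17144703  2.66110954]
```

```bash
python3 -m handwheel '[{"dp":[0,-0.003,0],"delta_rot":[0,0,0]},{"dp":[0,-0.005,0],"delta_rot":[0,0,0]},{"dp":[0,-0.005,0],"delta_rot":[0,0,0]}]'; python3 -m handwheel '[{"dp":[0,-0.0015,0],"delta_rot":[0,0,0]},{"dp":[0,-0.003,0],"delta_rot":[0,0,0]},{"dp":[0,-0.003,0],"delta_rot":[0,0,0]}]'
python3 - <<'E'
from plate import *
f=grab('wrist');ring,P,a,b,q=bar(f,YAW); print(wp(ring),a-YAW,b-YAW); o=status.get_obs(); print(wp(o['tcp_pos']),o['contact_force'])
E
```

```text
clock: 7.72
tcp_pos: [0.5995, -0.2407, 0.0273]
orientation: [3.136, -0.088, -0.006]
contact_force: [0.4, -11.8, 0.9]
grip_width: 0.0001
gripper_force: 6.0
clock: 8.1
tcp_pos: [0.599, -0.2405, 0.0273]
orientation: [3.133, -0.091, -0.006]
contact_force: [-0.7, -17.2, 0.2]
grip_width: -0.0001
gripper_force: 8.5
[23.14574406 21.06995981] 0.05608215846648326 -0.01134603952228367
[ 21.01558332 -57.99275068] [ -0.37557053 -17.4965953    0.06657393]
```

```bash
python3 -m handwheel '[{"dp":[0,0.015,0],"delta_rot":[0,0,0]},{"dp":[0,0.025,0],"delta_rot":[0,0,0]},{"dp":[0,0.025,-0.06],"delta_rot":[0,0,0]},{"dp":[0,0.025,-0.09],"delta_rot":[0,0,0]},{"dp":[-0.05,-0.03,-0.09],"delta_rot":[0,0,0]},{"dp":[-0.05,-0.055,-0.09],"delta_rot":[0,0,0]},{"dp":[-0.05,-0.055,-0.09],"delta_rot":[0,0,0]}]' 0.3 20
python3 - <<'E'
from plate import *
f=grab('wrist');cv2.imwrite('pics/w3.png',f['img']);ring,P,a,b,q=bar(f,YAW); print(wp(ring),a-YAW,b-YAW)
go(pw(-30,3,.024),Rt(YAW))
E
```

```text
clock: 9.02
tcp_pos: [0.5532, -0.1704, 0.1172]
orientation: [-3.137, 0.073, 0.008]
contact_force: [0.2, -0.1, -0.1]
grip_width: 0.0258
gripper_force: 0.0
[23.24881748 20.20005677] 0.001931594829267004 -0.005257992171573876
at [ 0.5536 -0.1729  0.1173] dp [-0.0016  0.0043  0.0933] dr [-0.0018  0.0048  0.0042] F [ 1.5 -0.8  0.9] t 9.07
```

View pics/w3.png

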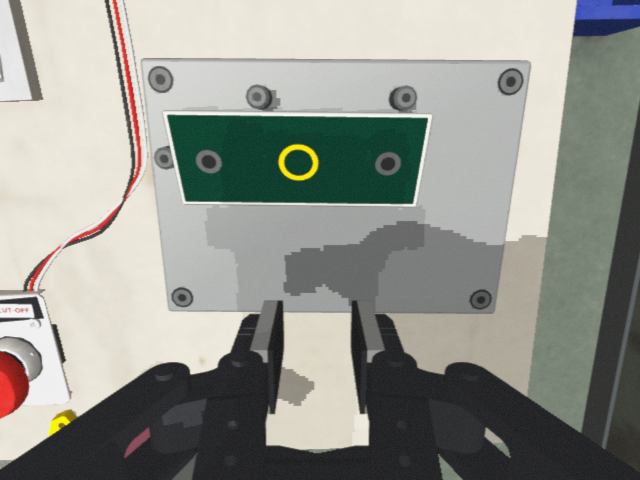

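The bar now touches the left button at (165,157), with the rear buttons at (259,97) and (403,97) and the ring at (299,162). I'll give it a second firm push to the rear.

```bash
python3 -m handwheel '[{"dp":[-0.004,0.004,0.05],"delta_rot":[0,0.004,0.004]},{"dp":[-0.004,0.004,0.085],"delta_rot":[0,0.004,0.004]},{"dp":[-0.004,0.004,0.094],"delta_rot":[0,0.004,0.004]},{"dp":[0.004,0.004,0.094],"delta_rot":[0,0.004,0.004]},{"dp":[0.011,0.004,0.094],"delta_rot":[0,0.004,0.004]},{"dp":[0.016,0.004,0.094],"delta_rot":[0,0.004,0.004]},{"dp":[0.02,0.004,0.094],"delta_rot":[0,0.004,0.004]},{"dp":[0.023,0.004,0.094],"delta_rot":[0,0.004,0.004]},{"dp":[0.023,0.004,0.094],"delta_rot":[0,0.004,0.004]}]'
python3 - <<'E'
from h import *
o=status.get_obs(); print(wp(o['tcp_pos']),o['contact_force'])
E
```

```text
clock: 10.2
tcp_pos: [0.5698, -0.1808, 0.0228]
orientation: [-3.14, 0.091, 0.02]
contact_force: [-15.3, 2.4, 9.8]
grip_width: 0.0256
gripper_force: 8.0
[-11.29332134   0.11205895] [-15.26817172   2.38420274   9.77050244]
```

```bash
python3 -m handwheel '[{"dp":[-0.015,0,0],"delta_rot":[0,0,0]},{"dp":[-0.025,0,0],"delta_rot":[0,0,0]},{"dp":[-0.025,0,-0.06],"delta_rot":[0,0,0]},{"dp":[-0.025,0,-0.12],"delta_rot":[0,0,0]},{"dp":[-0.025,0,-0.18],"delta_rot":[0,0,0]},{"dp":[-0.025,0,-0.23],"delta_rot":[0,0,0]},{"dp":[-0.025,0,-0.23],"delta_rot":[0,0,0]}]' 0.6 20
python3 - <<'E'
from plate import *
f=grab('wrist');ring,P,a,b,q=bar(f,YAW); print(wp(ring),a-YAW,b-YAW)
go([.37,.28,.29],Rt(0))
E
```

```text
clock: 11.08
tcp_pos: [0.554, -0.1803, 0.2588]
orientation: [3.138, -0.09, 0.016]
contact_force: [0.6, -0.4, -0.6]
grip_width: 0.0509
gripper_force: 0.0
[24.00184647 20.05887342] -0.013222422420192372 -0.005185633634121702
at [ 0.5524 -0.1799  0.2559] dp [-0.2082 -0.4487 -0.0357] dr [ 0.0013 -0.0056 -0.0573] F [-0.9 -0.5 -0.9] t 11.12
```

```bash
python3 -m handwheel '[{"dp":[-0.02,-0.04,-0.035],"delta_rot":[0,-0.005,-0.05]},{"dp":[-0.04,-0.1,-0.036],"delta_rot":[0,-0.005,-0.057]},{"dp":[-0.07,-0.16,-0.036],"delta_rot":[0,-0.005,-0.057]},{"dp":[-0.1,-0.21,-0.036],"delta_rot":[0,-0.005,-0.057]},{"dp":[-0.13,-0.27,-0.036],"delta_rot":[0,-0.005,-0.057]},{"dp":[-0.16,-0.33,-0.036],"delta_rot":[0,-0.005,-0.057]},{"dp":[-0.18,-0.39,-0.036],"delta_rot":[0,-0.005,-0.057]},{"dp":[-0.2,-0.42,-0.036],"delta_rot":[0,-0.005,-0.057]},{"dp":[-0.208,-0.44,-0.036],"delta_rot":[0,-0.005,-0.057]},{"dp":[-0.208,-0.449,-0.036],"delta_rot":[0,-0.005,-0.057]},{"dp":[-0.208,-0.449,-0.036],"delta_rot":[0,-0.005,-0.057]}]'
python3 - <<'E'
from h import *
import pickle
f=grab('wrist');cv2.imwrite('pics/w4.png',f['img']); pickle.dump(f,open('w4.pkl','wb'))
go([.37,.28,.29],Rt(0))
E
```

```text
clock: 12.5
tcp_pos: [0.3693, 0.28, 0.2886]
orientation: [3.141, -0.0, -0.01]
contact_force: [0.0, 0.3, 0.1]
grip_width: 0.0511
gripper_force: 0.0
at [0.3696 0.2794 0.2887] dp [ 0.0004 -0.0006 -0.0013] dr [ 0.0008  0.0059 -0.0015] F [-0.4 -0.1 -0.6] t 12.55
```

View pics/w4.png

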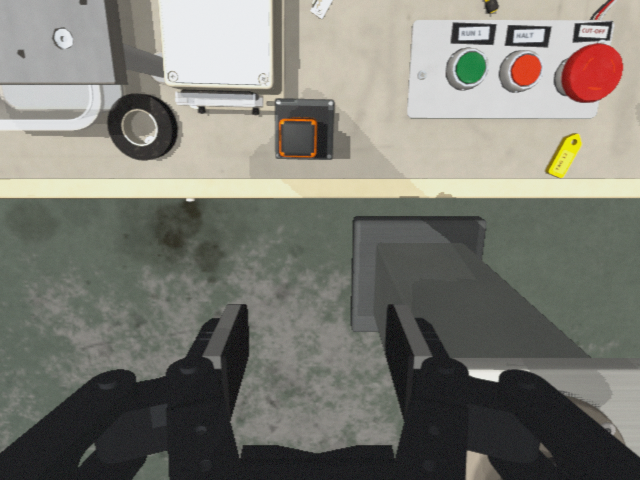

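The gauge head is at (299,139) with an orange rim, its flats square to the picture, and the stand base is at (304,130). I'll triangulate it.

```bash
cat > gh.py <<'E'
from h import *
def head(f,box):
    x0,y0,x1,y1=box; h=cv2.cvtColor(f['img'][y0:y1,x0:x1],cv2.COLOR_BGR2HSV)
    m=cv2.inRange(h,(4,150,120),(20,255,255)); n=cv2.findNonZero(m); q=cv2.minAreaRect(n)
    return (q[0][0]+x0,q[0][1]+y0),q[1],q[2]
E
python3 - <<'E'
from gh import *
import pickle
f=pickle.load(open('w4.pkl','rb')); t=pickle.load(open('f0.pkl','rb'))['top']
a=head(f,(265,105,340,165)); b=head(t,(165,312,187,340)); print(a,b,two(f,a[0],t,b[0]), onz(f,*a[0],.152))
x0,y0,x1,y1=260,90,345,170
print('stand base',onz(f,274.5,99,.006),onz(f,334.5,159,.006), (onz(f,274.5,99,.006)+onz(f,334.5,159,.006))/2,onz(f,334.5,99,.006)-onz(f,274.5,99,.006))
go([.40,.25,.23],Rt(0))
E
```

```text
((297.5, 138.0), (38.0, 37.0), 90.0) ((176.5, 325.5), (13.0, 11.0), 90.0) (array([0.42958665, 0.29269059, 0.14687703]), np.float64(0.0011975186250792098)) [0.42934505 0.29273271 0.152     ]
stand base [0.45751074 0.32077567 0.006     ] [0.40029045 0.2621204  0.006     ] [0.42890059 0.29144804 0.006     ] [-6.34595587e-05 -5.79900694e-02  0.00000000e+00]
at [0.3696 0.2794 0.2887] dp [0.0308 0.0293 0.0586] dr [ 0.0008  0.0059 -0.0015] F [-0.4 -0.1 -0.6] t 12.55
```

```bash
python3 -m handwheel '[{"dp":[0.03,0.029,0.055],"delta_rot":[0,0.005,0]},{"dp":[0.03,0.029,0.055],"delta_rot":[0,0.005,0]},{"dp":[0.03,0.029,0.055],"delta_rot":[0,0.005,0]}]'
python3 - <<'E'
from gh import *
import pickle
f=grab('wrist'); cv2.imwrite('pics/w5.png',f['img']); g=pickle.load(open('w4.pkl','rb'))
h=cv2.cvtColor(f['img'],cv2.COLOR_BGR2HSV); u,v=map(int,proj(f,[.4293,.2925,.152])); b=head(f,(u-40,v-40,u+40,v+40)); a=head(g,(265,105,340,165)); print((u,v),b,two(f,b[0],g,a[0]),onz(f,*b[0],.152))
go([.4293,.2925,.22],Rt(0)); go([.4293,.2925,.098],Rt(0))
E
```

```text
clock: 12.92
tcp_pos: [0.399, 0.2504, 0.2339]
orientation: [3.141, -0.004, -0.002]
contact_force: [-0.2, 0.3, -0.0]
grip_width: 0.0512
gripper_force: 0.0
(240, 200) ((245.33075714111328, 190.40796279907227), (53.27867889404297, 60.68807601928711), 1.9749339818954468) (array([0.42805505, 0.29498527, 0.11645682]), np.float64(0.0020787176708743746)) [0.43506881 0.28955201 0.152     ]
at [0.3991 0.2515 0.2348] dp [ 0.0302 -0.041   0.0148] dr [-0.0007 -0.0002 -0.0012] F [-0.4 -0.3 -0.7] t 12.97
at [0.3991 0.2515 0.2348] dp [ 0.0301 -0.041   0.1368] dr [-0.0007 -0.0002 -0.0012] F [-0.4 -0.3 -0.7] t 12.97
```

The second blob picked up more than the head rim, so I'll use the rim's inner hole instead (no new motion).

```bash
python3 - <<'E'
from gh import *
import pickle
f=grab('wrist'); g=pickle.load(open('w4.pkl','rb'))
def hole(f,u,v):
    im=f['img'][v-45:v+45,u-45:u+45]; m=cv2.inRange(cv2.cvtColor(im,cv2.COLOR_BGR2HSV),(3,120,90),(22,255,255)); m=cv2.morphologyEx(m,3,np.ones((3,3)))
    cs,hi=cv2.findContours(m,cv2.RETR_CCOMP,2)
    c=max((c for c,k in zip(cs,hi[0]) if k[3]>=0),key=cv2.contourArea); q=cv2.minAreaRect(c); return (q[0][0]+u-45,q[0][1]+v-45),q[1],q[2]
a=hole(g,298,138); b=hole(f,240,195); print(a,b,two(f,b[0],g,a[0]),onz(f,*b[0],.152),onz(g,*a[0],.152))
cv2.imwrite('pics/c5.png',cv2.resize(f['img'][130:270,160:330],None,fx=3,fy=3))
E
```

```text
((297.0, 138.0), (34.0, 36.0), 0.0) ((242.0, 200.0), (40.0, 40.0), 0.0) (array([0.42933363, 0.29318907, 0.15062504]), np.float64(0.00019319115443341)) [0.42967384 0.29300659 0.152     ] [0.42934545 0.2930586  0.152     ]
```

```bash
python3 -m handwheel '[{"dp":[0.03,-0.0415,0.01],"delta_rot":[0,0,0]},{"dp":[0.03,-0.0415,0.01],"delta_rot":[0,0,0]},{"dp":[0.03,-0.0415,0.05],"delta_rot":[0,0,0]},{"dp":[0.03,-0.0415,0.09],"delta_rot":[0,0,0]},{"dp":[0.03,-0.0415,0.125],"delta_rot":[0,0,0]},{"dp":[0.03,-0.0415,0.138],"delta_rot":[0,0,0]},{"dp":[0.03,-0.0415,0.138],"delta_rot":[0,0,0]}]'; python3 -m handwheel '[{"dp":[0,0,0],"delta_rot":[0,0,0]},{"dp":[0,0,0],"delta_rot":[0,0,0]},{"dp":[0,0,0],"delta_rot":[0,0,0]},{"dp":[0,0,0],"delta_rot":[0,0,0]},{"dp":[0,0,0],"delta_rot":[0,0,0]}]' 0 60
```

```text
clock: 13.9
tcp_pos: [0.4287, 0.2931, 0.0967]
orientation: [-3.142, -0.0, 0.0]
contact_force: [-0.1, 0.2, 1.2]
grip_width: 0.0512
gripper_force: 0.0
clock: 14.52
tcp_pos: [0.4297, 0.2938, 0.0978]
orientation: [-3.14, 0.0, -0.004]
contact_force: [-0.9, 0.1, 7.3]
grip_width: 0.0234
gripper_force: 58.5
```

```bash
python3 -m handwheel '[{"dp":[0,0,-0.02],"delta_rot":[0,0,0]},{"dp":[0,0,-0.045],"delta_rot":[0,0,0]},{"dp":[0,0,-0.09],"delta_rot":[0,0,0]},{"dp":[0,0,-0.14],"delta_rot":[0,0,0]},{"dp":[0,0,-0.165],"delta_rot":[0,0,0]},{"dp":[0,0,-0.165],"delta_rot":[0,0,0]}]'
python3 - <<'E'
from h import *
w=grab('wrist'); s=grab('scene'); o=status.get_obs(); A=R.from_rotvec(o['orientation'])
print(o['tcp_pos'],o['contact_force'],o['grip_width'])
tip=o['tcp_pos']+A.apply([0,0,.0855]); u=proj(w,tip); v=proj(s,tip); print('exp tip px',u,v, proj(s,o['tcp_pos']))
u,v=[tuple(map(int,p)) for p in (u,v)]
a=w['img'][max(0,u[1]-75):u[1]+75,u[0]-100:u[0]+100]; b=s['img'][v[1]-100:v[1]+50,v[0]-100:v[0]+100]
print(a.shape,b.shape)
cv2.imwrite('pics/c6.png',np.hstack([cv2.resize(a,(400,300*a.shape[0]//150)),cv2.resize(b,(400,300))]) if a.shape==b.shape else b)
import pickle; pickle.dump((w,s,o),open('tip.pkl','wb'))
go([.43,.2,.3],Rt(YAW))
E
```

```text
clock: 15.28
tcp_pos: [0.4297, 0.2937, 0.2635]
orientation: [-3.139, 0.001, -0.007]
contact_force: [0.3, -0.7, -3.1]
grip_width: 0.0235
gripper_force: 59.0
[0.42845266 0.29238076 0.26053341] [-0.61039801 -0.28902929 -2.4416343 ] 0.0235854464034521
exp tip px (np.float64(320.1475300199123), np.float64(252.1850424548661)) (np.float64(158.36371439752344), np.float64(180.22661199764184)) (np.float64(148.7728937613228), np.float64(138.98778378994388))
(150, 200, 3) (150, 200, 3)
at [0.4285 0.2924 0.2605] dp [ 0.0016  0.0924 -0.0394] dr [0.0007 0.0005 0.0526] F [-0.6 -0.3 -2.4] t 15.38
```

View pics/c6.png

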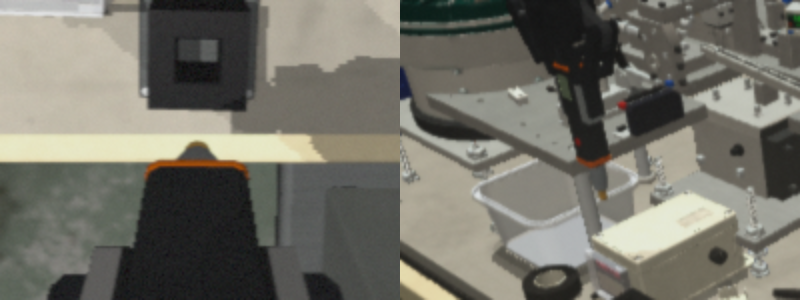

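The tip is where expected (wrist about (319,250), scene about (159,179)), so it sits 85 mm along tool z. Next I'll compute the hover pose above the ring, square to the face.

```bash
cat >> h.py <<'E'
NP=np.array([-np.sin(np.radians(20)),0,np.cos(np.radians(20))])
def press(gap): # tip clearance along normal, m
    p=np.array([.0239,.0194,.043])+NP*(.0855+gap); return pw(p[0]*1e3,p[1]*1e3,p[2]),Rt(YAW,np.radians(20))
E
python3 - <<'E'
from h import *
P,Q=press(.05); print(P); go(P,Q)
E
```

```text
[ 0.5597155  -0.16093828  0.17032835]
at [0.4285 0.2924 0.2605] dp [0.1315 0.4532 0.0905] dr [-0.0085  0.3494  0.0522] F [-0.6 -0.3 -2.4] t 15.38
```

```bash
python3 -m handwheel '[{"dp":[0,0.03,-0.04],"delta_rot":[0,0,0]},{"dp":[0.02,0.08,-0.05],"delta_rot":[0,0,0]},{"dp":[0.035,0.135,-0.05],"delta_rot":[0,0,0.02]},{"dp":[0.05,0.19,-0.05],"delta_rot":[0,0,0.04]},{"dp":[0.065,0.25,-0.05],"delta_rot":[0,0,0.05]},{"dp":[0.08,0.31,-0.05],"delta_rot":[0,0,0.052]},{"dp":[0.1,0.36,-0.05],"delta_rot":[0,0.1,0.052]},{"dp":[0.115,0.41,-0.05],"delta_rot":[0,0.2,0.052]},{"dp":[0.125,0.44,-0.03],"delta_rot":[-0.004,0.3,0.052]},{"dp":[0.1315,0.453,0.01],"delta_rot":[-0.007,0.349,0.052]},{"dp":[0.1315,0.453,0.01],"delta_rot":[-0.007,0.349,0.052]},{"dp":[0.1315,0.453,0.01],"delta_rot":[-0.007,0.349,0.052]}]'
python3 - <<'E'
from plate import *
P,Q=press(.05); go(P,Q)
o=status.get_obs()
f=grab('wrist');cv2.imwrite('pics/w7.png',f['img'])
try: ring,_,a,b,q=bar(f,YAW); print(wp(ring),a-YAW,b-YAW)
except Exception as e: print(e)
E
```

```text
clock: 16.88
tcp_pos: [0.5607, -0.1591, 0.2516]
orientation: [3.087, -0.08, 0.543]
contact_force: [-0.2, -0.3, -1.3]
grip_width: 0.0231
gripper_force: 59.1
at [ 0.5607 -0.1591  0.2516] dp [-0.0285  0.0022  0.0761] dr [-0.0033  0.001   0.0008] F [-0.2 -0.3 -1.3] t 16.88
[24.18264396 19.82819893] 0.0010736013026352922 -0.005964518132216552
```

View pics/w7.png

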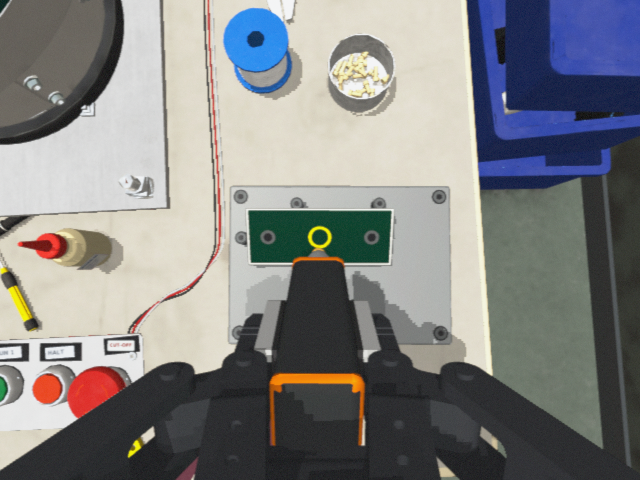

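The wrist view shows the bar seated (button tops at (297,204), (379,204) and (241,238)), the ring at (319,237) and the gauge tip in line above it. Closing in.

```bash
python3 -m handwheel '[{"dp":[-0.0285,0.002,0.02],"delta_rot":[-0.003,0.001,0]},{"dp":[-0.0285,0.002,0.06],"delta_rot":[-0.003,0.001,0]},{"dp":[-0.0285,0.002,0.08],"delta_rot":[-0.003,0.001,0]},{"dp":[-0.0285,0.002,0.095],"delta_rot":[-0.003,0.001,0]},{"dp":[-0.0285,0.002,0.105],"delta_rot":[-0.003,0.001,0]},{"dp":[-0.0285,0.002,0.105],"delta_rot":[-0.003,0.001,0]},{"dp":[-0.0285,0.002,0.105],"delta_rot":[-0.003,0.001,0]}]'
cat > st.py <<'E'
from plate import *
n=R.from_euler('z',YAW).apply(NP)
F=[];
for i in range(4):
    f=grab('wrist'); o=status.get_obs(); F.append(o['contact_force'])
    if i==0: F=[F[0]]
P,Q=press(0); dp,dr=go(P,Q); F=np.array(F); A=R.from_rotvec(o['orientation'])
tip=o['tcp_pos']+A.apply([0,0,.0855]); t=wp(tip); print('tip plate',t,tip[2],'F.n',(F@n).round(2),'mean',F.mean(0).round(2),'angle',np.degrees(np.linalg.norm(dr[:2])), 'grip',o['gripper_force'],o['grip_width'])
try:
    ring,_,a,b,q=bar(f,YAW); print('ring',wp(ring),a-YAW,b-YAW)
except Exception as e: print(e)
cv2.imwrite('pics/last.png',f['img'])
# brass tip and ring in wrist picture
ex=proj(f,pw(23.9,19.4,.043)); print('spot px',ex,'tip px',proj(f,tip))
E
python3 st.py
```

```text
clock: 17.8
tcp_pos: [0.5696, -0.1624, 0.1436]
orientation: [3.082, -0.082, 0.547]
contact_force: [0.4, 0.3, -1.4]
grip_width: 0.0229
gripper_force: 59.3
at [ 0.5694 -0.1625  0.1434] dp [-0.     -0.001   0.0214] dr [ 0.001  -0.0019 -0.0003] F [ 0.4  0.8 -2. ] t 18.0
tip plate [16.74183289 18.29328443] 0.06311915044350548 F.n [-1.28 -1.62 -0.84 -1.96] mean [ 0.01  0.04 -1.51] angle 0.12300536634292766 grip 59.334030747413635 0.023297101681243684
ring [25.6465084  20.53811222] -0.0015146897865224301 -0.0010738976279851264
spot px (np.float64(315.34905653162906), np.float64(240.8253992974236)) tip px (np.float64(317.22019846118417), np.float64(251.18517255593105))
```

```bash
python3 -m handwheel '[{"dp":[0,-0.001,0.008],"delta_rot":[0.001,-0.002,0]},{"dp":[0,-0.001,0.014],"delta_rot":[0.001,-0.002,0]},{"dp":[0,-0.001,0.018],"delta_rot":[0.001,-0.002,0]},{"dp":[0,-0.001,0.018],"delta_rot":[0.001,-0.002,0]}]'; python3 st.py
python3 - <<'E'
from h import *
im=cv2.imread('pics/last.png'); h=cv2.cvtColor(im,cv2.COLOR_BGR2HSV)
y=cv2.inRange(h,(24,150,150),(36,255,255))[190:300,260:380]; b=cv2.inRange(h,(10,80,60),(23,255,255))[190:300,260:380]
for m in(y,b):
    p=cv2.findNonZero(m); print(len(p),cv2.boundingRect(p))
for r in range(225,275,3): print(r,[''.join('Y' if y[r-190,c-260] else 'b' if b[r-190,c-260] else 'g' if h[r,c,0]>65 and h[r,c,1]>90 else '.' for c in range(290,345,1))])
E
```

```text
clock: 18.5
tcp_pos: [0.5753, -0.1615, 0.1252]
orientation: [3.085, -0.082, 0.541]
contact_force: [0.5, -0.6, -1.1]
grip_width: 0.0232
gripper_force: 59.3
at [ 0.5756 -0.1617  0.126 ] dp [0.0002 0.0001 0.003 ] dr [-0.0002  0.0007 -0.0003] F [ 0.2 -0.4 -0.4] t 18.7
tip plate [22.60405086 19.48029837] 0.04567837173059304 F.n [-1.54 -1.37 -1.3  -0.45] mean [ 0.34 -0.   -1.12] angle 0.044331369136489725 grip 59.33246612548828 0.02324641227057905
ring [27.41940755 20.13911548] -0.0009569705895888306 -0.0007293001600194166
spot px (np.float64(317.4843610340788), np.float64(248.93248684201097)) tip px (np.float64(317.3583460965863), np.float64(251.01164134199152))
308 (39, 42, 35, 25)
266 (31, 58, 54, 20)
225 ['ggggggggggggggggggggggggggggggggggggggggggggggggggggggg']
228 ['ggggggggggggggggggggggggggggggggggggggggggggggggggggggg']
231 ['ggggggggggggggggggggggggg...ggggggggggggggggggggggggggg']
234 ['gggggggggggggggg..YYYYYYYYYYYYYYYYY..gggggggggggggggggg']
237 ['ggggggggggggg.YYYYYYYYYY......YYYYYYYYY..gggggggggggggg']
240 ['ggggggggggg.YYYYYY..gggggggggggggg.YYYYYYY.gggggggggggg']
243 ['ggggggggg.YYYYYY.ggggggggggggggggggg..YYYYY..gggggggggg']
246 ['gggggggg.YYYYYY.gggggggggggggggggggggg.YYYYY.gggggggggg']
249 ['gggggggg.YYYYY..ggggggg.bbbbbbbbb.gggg.YYYYY..ggggggggg']
252 ['gggggggg..YYYYY.ggggg...............gg.YYYYY.gggggggggg']
255 ['ggggggggg.YYYYYY......................YYYYY.ggggggggggg']
258 ['gggg.bbbbbbbbbbbbbbbbbbbbbbbbbbbbbbbbbbbbbbbbbbbbbb..gg']
261 ['gg.bbbbbb................................b...b..bbbbbb.']
264 ['g.bbb...............................................bbb']
267 ['gbb..................................................bb']
270 ['gg.....................................................']
273 ['gg.....................................................']
```

In the image the tip sits about 1.5 mm low (-x) and 0.8 mm right of the ring centre. I'll trim that and then press in stages.

```bash
python3 -m handwheel '[{"dp":[0.0015,-0.0008,0],"delta_rot":[0,0,0]},{"dp":[0.0015,-0.0008,0.002],"delta_rot":[0,0,0]},{"dp":[0.0015,-0.0008,0.003],"delta_rot":[0,0,0]},{"dp":[0.0015,-0.0008,0.004],"delta_rot":[0,0,0]},{"dp":[0.0015,-0.0008,0.004],"delta_rot":[0,0,0]},{"dp":[0.0015,-0.0008,0.004],"delta_rot":[0,0,0]}]'; python3 st.py; python3 -m handwheel '[{"dp":[0,0,0.001],"delta_rot":[0,0,0]},{"dp":[0,0,0.002],"delta_rot":[0,0,0]},{"dp":[0,0,0.002],"delta_rot":[0,0,0]},{"dp":[0,0,0.002],"delta_rot":[0,0,0]}]'; python3 st.py
```

```text
clock: 19.45
tcp_pos: [0.5784, -0.161, 0.1228]
orientation: [3.084, -0.082, 0.543]
contact_force: [-1.1, 0.5, 0.2]
grip_width: 0.0235
gripper_force: 59.5
at [ 0.5784 -0.161   0.1227] dp [-0.0012  0.0009 -0.0011] dr [-0.0003  0.0008 -0.0002] F [-0.1  1.   0.3] t 19.65
tip plate [25.35636875 20.34855955] 0.04234941498242602 F.n [-0.07  1.22  0.98  0.28] mean [-0.47  0.57  0.46] angle 0.050293083604911 grip 59.466572999954224 0.02368123325425943
ring [28.61602574 20.13247105] -0.015565131571688727 -0.0007133169980310383
spot px (np.float64(318.9382300277484), np.float64(253.5909244201795)) tip px (np.float64(317.2899466153936), np.float64(251.10219968500957))
clock: 20.15
tcp_pos: [0.579, -0.161, 0.1208]
orientation: [3.084, -0.082, 0.542]
contact_force: [-1.4, 0.2, 2.3]
grip_width: 0.023
gripper_force: 59.7
at [ 0.579  -0.161   0.1208] dp [-0.0012  0.0009 -0.0031] dr [-0.0003  0.0009 -0.0002] F [-1.2  0.7  1.3] t 20.35
tip plate [26.03344105 20.36393368] 0.04044112796845281 F.n [1.34 1.06 2.04 1.6 ] mean [-1.28  0.21  1.14] angle 0.05269200728230292 grip 59.6720552444458 0.023116067777769478
ring [28.95718516 20.18448823] -0.0009623899497084379 -0.0007295092143930759
spot px (np.float64(318.92951929216997), np.float64(254.69803331674626)) tip px (np.float64(317.2343287785037), np.float64(251.10468572875183))
```

```bash
python3 -m handwheel '[{"dp":[0,0,0.0007],"delta_rot":[0,0,0]},{"dp":[0,0,0.0014],"delta_rot":[0,0,0]},{"dp":[0,0,0.0014],"delta_rot":[0,0,0]},{"dp":[0,0,0.0014],"delta_rot":[0,0,0]},{"dp":[0,0,0.0014],"delta_rot":[0,0,0]}]'; python3 st.py; python3 st.py|grep F.n
python3 - <<'E'
from h import *
im=cv2.imread('pics/last.png'); h=cv2.cvtColor(im,cv2.COLOR_BGR2HSV)
y=cv2.inRange(h,(24,150,150),(36,255,255)); b=cv2.inRange(h,(10,80,60),(23,255,255))
for r in range(228,268,2): print(r,''.join('Y' if y[r,c] else 'b' if b[r,c] else 'g' if h[r,c,0]>65 and h[r,c,1]>90 else '.' for c in range(290,345)))
E
```

```text
clock: 20.98
tcp_pos: [0.5795, -0.1611, 0.1195]
orientation: [3.084, -0.082, 0.543]
contact_force: [-1.3, 0.1, 2.9]
grip_width: 0.0229
gripper_force: 59.8
at [ 0.5795 -0.1611  0.1195] dp [-0.0012  0.0009 -0.0045] dr [-0.0003  0.0009 -0.0002] F [-0.4 -0.3  3.8] t 21.18
tip plate [26.50556906 20.31446619] 0.03912875853539642 F.n [2.32 4.01 3.8  3.66] mean [-1.32  0.25  3.18] angle 0.0517014227644013 grip 59.81157302856445 0.02316917801637924
ring [29.09103084 20.06812263] -0.0009737771202832993 -0.0007404833990587167
spot px (np.float64(318.93297324327733), np.float64(255.4621305593999)) tip px (np.float64(317.3089543066128), np.float64(251.08657567164974))
tip plate [26.50993014 20.33461894] 0.03909096526319793 F.n [3.04 2.13 3.01 2.75] mean [-1.31  0.23  2.42] angle 0.0534784147987058 grip 59.81331467628479 0.023674726394440536
228 ggggggggggggggggggggggggggggggggggggggggggggggggggggggg
230 ggggggggggggggggggggggggggggggggggggggggggggggggggggggg
232 ggggggggggggggggggggggggggggggggggggggggggggggggggggggg
234 ggggggggggggggggggggggggggggggggggggggggggggggggggggggg
236 gggggggggggggggg
[... 239 characters left out ...]
YYYYYYYY....ggg....YYYYYYYY.gggggggggggg
246 gggggggggggg.YYYYYYY.gggggggggggggg..YYYYYY..gggggggggg
248 ggggggggggg.YYYYYY.gggggggggggggggggg.YYYYYYY.ggggggggg
250 gggggggggg.YYYYYY.ggggggg.......ggggggg.YYYYY..gggggggg
252 ggggggggg.YYYYYY.gggg..............gggg..YYYYY.gggggggg
254 ggggggggg.YYYYY..gg...................gg.YYYYY.gggggggg
256 gggggggg..YYYYY.b......................bbYYYYY..ggggggg
258 ggggbbbbbbbbbbbbbbbbbbbbbbbbbbbbbbbbbbbbbbbbbbbbbbb..gg
260 gg.bbbbbbbbbbbbbbbbbbbbbbbbbbbbbbbbbbbbbbbbbbbbbbbbbb.g
262 g.bbbb...........................................bbbbb.
264 g.bb................................................bbb
266 gbbb.................................................bb
```

```bash
python3 - <<'E'
from plate import *
f=grab('wrist')
h=cv2.cvtColor(f['img'],cv2.COLOR_BGR2HSV)
_,_,_,_,q=bar(f,YAW); S=pw(24,19,.043); n=R.from_euler('z',YAW).apply(NP)
for u in q:
    o,d=ray(f,*u); P=o+d*((S-o)@n)/(d@n); print(u,wp(P).round(1))
print('expected rear green corners ~', 'x 46-49, y 84/-46 less white rim')
o=status.get_obs(); print(o['clock'],np.abs(o['qvel']).max())
E
```

```text
[430. 215.] [ 46.  -41.9]
[423. 293.] [  2.  -41.6]
[212. 293.] [ 2.1 82. ]
[207. 214.] [46.7 81.2]
expected rear green corners ~ x 46-49, y 84/-46 less white rim
21.425 0.0011659897551054023
```

```bash
python3 -c "
from bench import r
print(r.hand_in())"
```

```text
the job is handed in; nothing more can be done
None
```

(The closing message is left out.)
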